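Damp check of the pipe boxing under the vanity

ROBOT

A 7-joint arm with a two-finger parallel gripper is mounted at the origin on the work surface. World frame = base frame: x ahead of the robot, y to its left, z up, the work surface at z = 0. Lengths are in m, angles in rad, forces in N, time in s.
With the tool pointing down it reaches from about 0.4 to 0.875 m from the base axis. Payload 19.3 kg.
Tool frame: the origin (TCP) lies between the finger pads; the fingertips stand 17 mm ahead of it and the grasp point (between the pads) lies 2 mm behind it; z points along the fingers, y is the line along which they close (so a half turn about z gives the same grasp; the last joint's range is limited). The gripper opens to 85 mm and grips with 20 to 120 N. Pads are 22 mm wide; open, the fingers measure 114 mm over their backs; the gripper's body (76 mm by 85 mm) begins 54 mm behind the grasp point. The pads swing forward as they close: fully open they stand 13 mm farther back than shut.
Start: joints at [-1.184, 0.521, -0.036, 1.599, 0.021, 1.021, -0.113], TCP at [0.276, 0.561, 0.248] pointing down, gripper open.
Joint ranges: [-2.91, 2.91], [-0.3, 2.13], [-1.5, 1.42], [0.17, 2.43], [-1.26, 4.41], [0.16, 1.93], [-2.52, 2.52]. Speed limits (rad/s): [1.89, 1.89, 2.39, 2.39, 3.01, 3.01, 3.01].

INTERFACE

Orientations are given as [roll, pitch, yaw] about the fixed x, y, z axes, in that order (R = Rz(yaw) Ry(pitch) Rx(roll)).
In Python, from workcell import bot gives the robot as it stands.
- The arm moves only by the shell command python3 -m inch 'ROWS' [FORCE]. ROWS is JSON, a list of rows, each a list of 7 numbers: the shift along the tool's x, y, z in units of 200 mm (1.0 is 200 mm), then the turn, a rotation vector about the tool's x, y, z in units of 90 degrees (1.0 is 90 degrees), then the opening, from 0 (shut) to 1 (fully open). In form: [[x, y, z, rx, ry, rz, grip], ...]. A call has 1 to 20 rows; each row is the pose to reach, as a shift and turn from the pose commanded when the call began, along the tool's axes at that moment; what a row does not reach only later rows make up. A row lasts 1/8 s, in which the tool goes at most 62.5 mm and 10.7 degrees, less where a joint would pass 70% of its speed; a pose out of reach is approached as far as the arm can. A call with a number of a shift or a turn outside -1 to 1 is refused whole. A call with a gripper value outside its range is refused whole. The fingers move at their own pace and stop on an object; FORCE is the grip in N (left out, the last holds). Time passes only in rows, so rows that repeat a pose let the fingers close. It gives the time, the measured TCP pose, the force, the opening and the grip force at its end, in the units of the state.
- bot.observe(): the state, without advancing time (a new reading comes with each control period).
- bot.grab_frame(name): name is "scene" or "side" or "wrist"; returns a dict with "img" (420x560x3 uint8, red, green, blue), "z_map" (420x560 float32, m along the optical axis (not along the pixel's ray), 0 where there is no reading), "vfov" (degrees; the focal length in pixels is half the picture's height over the tangent of half this angle, whatever the lens; pixels are square), "cx", "cy" (the principal point, pixels), "distortion" ([k1, k2, p1, p2, k3] as OpenCV has them; the pictures are not rectified), "rvec" (rotation vector, rad) and "tvec" (3), from world to camera coordinates, as OpenCV has them. Camera axes: x right, y down, z forward; pixel columns grow to the right and rows downward; lengths in m; the calibration is good to about 2 mm. A picture is of the moment at which its call begins.
- bot.job_done(): hands the job in; it is judged then, once.
The state is a dict: "clock": time; "qpos": joint angles; "qd": joint speeds; "joint_efforts": joint torques, N m; "position": TCP position; "tool_rot": TCP orientation; "force": force on the tool from outside, world axes, zero at the start; "moment": the same for the moment, N m; "grip_width": finger opening in m; "finger_force": force on a finger pad.
Only numpy, scipy, OpenCV 4.12 (cv2) and the standard library are available. Lean on these libraries where they do the work, as an engineer would, in place of code of your own. Each camera call takes 0.05 s, during which the arm holds its last target. There are 200 camera calls.

TASK

Take the yellow damp meter out of its dock and check the pipe boxing: set its sprung steel head square on the middle of the blue test pad and hold it there steadily at a light 4 to 10 N for 1.5 s, then do the same on the orange pad on the other slope. Then stand the meter back in its dock and let go, leaving the things around it where they are.

Things in the scene. Friction and masses are not known exactly. Their poses are not given: they have to be found in the camera images.
- meter: damp meter, about 250 g, upright in its dock at the start. Origin: middle of the lower end of its black nose; z: up its axis to the grip. Nose 40 mm across, z 0 to 45; black collar 70 x 70 mm, z 45 to 51; yellow grip z 51 to 125, 46 mm along x, 32 mm along y (grip it across y, near z 98)
- meter_nose (a point): the meter's origin: middle of the lower end of the nose. Below it stands the round steel head, 34 mm across, its flat face 16 mm below this point when free; it slides into the nose up to 15 mm on a spring of 1 N preload and 1 N per mm (4 to 10 N is 3 to 9 mm pushed in)
- dock: grey dock, fixed, 84 x 84 mm and 76 mm high with a square well 52 mm wide, open at the top, on a black foot plate 130 x 120 x 4 mm. Origin: middle of its underside, z up. The meter hangs in it with its collar on the rim, meter origin 31 mm above the dock's origin; 6 mm play on each side of the nose
- boxing: pipe boxing, fixed: plywood base 170 (x) x 200 (y) x 12 mm with two white boards forming a low gable, ridge along x about 76 mm high, over a steel pipe. Origin: middle of its underside
- left_face: left (+y) white board of the boxing, 150 x 110 x 15 mm. Origin: middle of its upper surface; z: square out of it (35 degrees from vertical, leaning to +y); x along the ridge. At the origin a rigid round blue pad, 52 mm across, its flat top parallel to the board and 4 to 24 mm proud of it (varies, not reported: find it by touch)
- right_face: right (-y) white board of the boxing, 150 x 110 x 15 mm. Origin: middle of its upper surface; z: square out of it (35 degrees from vertical, leaning to -y); x along the ridge. At the origin a rigid round orange pad, 52 mm across, its flat top parallel to the board and 4 to 24 mm proud of it (varies, not reported: find it by touch)
- tray: speckled grey tray, fixed, 340 x 300 x 14 mm, floor 6 mm thick; bystanders stand on it. Origin: middle of its underside
- tub: clear storage tub with blue clip-on lid, 180 x 138 x 95 mm, bystander; origin: middle of its underside
- roll_holder: chrome toilet roll holder with a roll on it, 116 mm across, 216 mm high, bystander; origin: middle of its underside
- scrubber: pink silicone scrubber lying flat, 133 x 60 x 18 mm, bystander; origin: underside
- tumbler: glass tumbler upside down, 72 mm across, 100 mm high, bystander; origin: middle of its lower edge
- hooks: white plastic hook cluster, 100 x 40 x 38 mm, bystander; origin: middle of its underside
- cleaner: green cleaner bottle, 64 mm across, 170 mm high, bystander at the back; origin: middle of its underside

How it is judged:
On the way, in this order (a step that is already met when the one before it is completed fails the run):
1. head held on the blue pad (left slope) for an unbroken 1.5 s: 4 to 10 N, still (under 20 mm/s), nose within 10 mm of the pad's middle along x and y of the board, within 8 degrees of square (x of meter_nose in the frame of left_face between -0.01 and 0.01 m and y of meter_nose in the frame of left_face between -0.01 and 0.01 m and z of meter_nose in the frame of left_face above 0 m and angle between the z axis of meter and the z axis of left_face, either way round below 0.14 rad and contact force between meter and left_face between 4 and 10 N and linear speed of meter below 0.02 m/s), for 1.5 s.
2. head held on the orange pad (right slope) for an unbroken 1.5 s: 4 to 10 N, still (under 20 mm/s), nose within 10 mm of the pad's middle along x and y of the board, within 8 degrees of square (x of meter_nose in the frame of right_face between -0.01 and 0.01 m and y of meter_nose in the frame of right_face between -0.01 and 0.01 m and z of meter_nose in the frame of right_face above 0 m and angle between the z axis of meter and the z axis of right_face, either way round below 0.14 rad and contact force between meter and right_face between 4 and 10 N and linear speed of meter below 0.02 m/s), for 1.5 s.
At the end, for the whole second after the job is handed in: The meter stands upright (within 4.5 degrees) in its dock, collar down on the rim (height within 4 mm, centred within 10 mm), at rest and released (x of meter in the frame of dock between -0.01 and 0.01 m and y of meter in the frame of dock between -0.01 and 0.01 m and z of meter in the frame of dock between 0.027 and 0.035 m and angle between meter's own z axis and vertical below 0.08 rad and linear speed of meter below 0.02 m/s and contact force between the fingers and meter below 0.1 N); the robot touches nothing.
It fails at once if the meter pushes on either slope or pad with more than 20 N (contact force between meter and left_face above 20 N or contact force between meter and right_face above 20 N).
It fails at once if a bystander (tub, roll holder, scrubber, tumbler, hook cluster, cleaner bottle) is moved by more than 30 mm (distance of any of tub, roll_holder, scrubber, tumbler, hooks, cleaner from where it was at the start of the episode above 0.03 m).
It fails at once if the tumbler, the roll holder or the cleaner bottle is tipped by more than 17 degrees (angle between any of tumbler, roll_holder, cleaner's own z axis and vertical above 0.3 rad).
It also fails if it takes over 72 s, if anything falls off the work surface, if the arm or the gripper's body presses on something with over 40 N, if the wrist force passes 120 N, or if a joint passes its speed limit or range.

## Working session

There is one attempt and no reset: what is moved stays moved. The work goes in short steps, Python scripts to look and compute and a shell command to move; the robot and the scene stay as the last step left them, time stands still between calls to the robot, and variables do not carry over. Pictures are saved under pics/ and viewed, at most 10 in all, crops included, and the job is handed in when it is done.

```bash
ls; mkdir -p pics
cat > h.py <<'E'
import numpy as np, cv2
from scipy.spatial.transform import Rotation as R
from workcell import bot
def grab(n):
    f=bot.grab_frame(n); h=f["img"].shape[0]
    fl=h/2/np.tan(np.radians(f["vfov"])/2)
    f["K"]=np.array([[fl,0,f["cx"]],[0,fl,f["cy"]],[0,0,1]]); f["D"]=np.array(f["distortion"],float)
    f["R"]=cv2.Rodrigues(np.array(f["rvec"],float))[0]; f["t"]=np.array(f["tvec"],float)
    return f
def cloud(f):
    h,w=f["z_map"].shape; u,v=np.meshgrid(np.arange(w),np.arange(h))
    p=cv2.undistortPoints(np.stack([u,v],-1).reshape(-1,1,2).astype(np.float64),f["K"],f["D"]).reshape(h,w,2)
    z=f["z_map"][...,None]; c=np.concatenate([p*z,z],-1)
    return (c-f["t"])@f["R"]   # world
def save(f,n): cv2.imwrite("pics/"+n,f["img"][...,::-1])
E
python3 - <<'E'
from h import *
for n in("scene","side"):
    f=grab(n); save(f,n+"0.png"); np.savez(n+"0.npz",img=f["img"],P=cloud(f),z=f["z_map"])
    print(n,-f["R"].T@f["t"])
s=bot.observe(); print(s["position"],s["tool_rot"],s["force"],s["grip_width"],s["clock"])
E
```

```text
pics
scene [ 1.40882068 -0.13088587  0.66625483]
side [ 0.38785327 -0.86564265  0.71390872]
[0.27557995 0.56068726 0.24780617] [-3.14065176e+00  6.44691002e-05  2.68479217e+00] [-0.85005431 -0.21729919 -1.04560913] 0.08532077995498795 0.1
```

View pics/scene0.png

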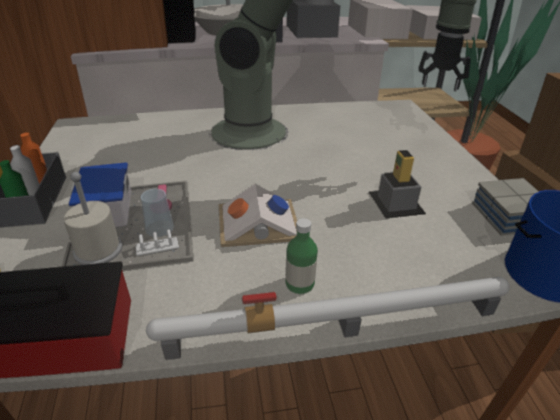

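View pics/side0.png

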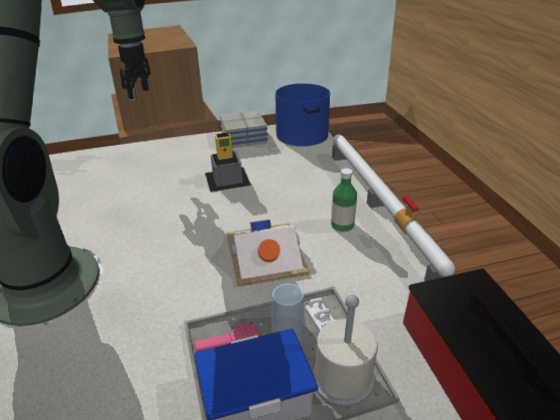

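The scene view shows the meter at about (403,165) in its dock (400,195), the boxing at (258,215), the blue pad at (278,204) and the orange pad at (238,208). The side view shows the meter at (224,147) and the orange pad at (269,250). Next I'll work out positions from these.

Run:
```python
from h import *
for n,wins in(("scene",dict(meter=(385,430,145,220),box=(210,305,180,250))),("side",dict(meter=(200,255,125,195),box=(220,315,210,290)))):
    d=np.load(n+"0.npz"); I=d["img"].astype(np.uint8); P=d["P"]; H=cv2.cvtColor(I,cv2.COLOR_RGB2HSV).astype(int)
    h,s,v=H[...,0],H[...,1],H[...,2]; ok=d["z"]>0
    def sel(m,w):
        M=np.zeros_like(ok); u0,u1,v0,v1=wins[w]; M[v0:v1,u0:u1]=1; return P[m&M&ok]
    def rep(k,Q):
        if len(Q)<6: print(n,k,len(Q)); return
        r=cv2.minAreaRect(Q[:,:2].astype(np.float32))
        print(n,k,len(Q),"med",np.median(Q,0).round(4),"rect",np.round(r[0],4),np.round(r[1],4),round(r[2],1),"z",np.percentile(Q[:,2],[2,98]).round(4))
    Y=sel((h>18)&(h<32)&(s>120)&(v>80),"meter"); rep("yellow",Y); rep("yellowtop",Y[Y[:,2]>Y[:,2].max()-.012])
    A=sel(ok,"meter")
    rep("foot",A[(A[:,2]<.012)&(A[:,2]>.0)] if 0 else sel((v<60)&(P[...,2]<.02),"meter"))
    rep("dockrim",A[(A[:,2]>.066)&(A[:,2]<.09)])
    rep("metertop",A[(A[:,2]>.145)])
    for k,m in(("blue",(h>105)&(h<130)&(s>130)),("orange",(h<14)&(s>150))):
        Q=sel(m,"box"); Q=Q[Q[:,2]>.03]; rep(k,Q)
        if len(Q)>10:
            q=Q; 
            for _ in range(3):
                c=np.median(q,0); nn=np.linalg.svd(q-c,full_matrices=False)[2][2]; nn*=np.sign(nn[2]); q=q[abs((q-c)@nn)<.004]
            print("  normal",nn.round(3),"tilt",np.degrees(np.arccos(nn[2])).round(1),"az",np.degrees(np.arctan2(nn[1],nn[0])).round(1),len(q),"mean",q.mean(0).round(4))
    B=sel(ok,"box"); B=B[(B[:,2]>.015)&(B[:,2]<.11)]; rep("boxall",B); rep("ridge",B[(B[:,2]>.068)])
    W=sel((s<45)&(v>110),"box"); W=W[(W[:,2]>.025)&(W[:,2]<.085)]; rep("white",W)
    Bs=sel(ok,"box"); rep("base",Bs[(Bs[:,2]>.008)&(Bs[:,2]<.1)])
```

```text
scene yellow 305 med [0.5329 0.356  0.1198] rect [0.5229 0.3531] [0.0455 0.0269] 39.6 z [0.0855 0.1558]
scene yellowtop 62 med [0.5318 0.354  0.1529] rect [0.5172 0.3595] [0.0389 0.027 ] 2.0 z [0.1461 0.1567]
scene foot 271 med [0.5627 0.3594 0.004 ] rect [0.5527 0.364 ] [0.052 0.116] 0.5 z [0.0009 0.0159]
scene dockrim 473 med [0.5391 0.3475 0.079 ] rect [0.5165 0.3624] [0.0823 0.0851] 1.0 z [0.0667 0.0882]
scene metertop 149 med [0.5215 0.3567 0.1547] rect [0.5143 0.3587] [0.0453 0.0305] 5.5 z [0.1455 0.1586]
scene blue 103 med [0.5545 0.0232 0.0634] rect [0.5535 0.0231] [0.0415 0.0366] 22.4 z [0.0519 0.076 ]
  normal [0.017 0.58  0.815] tilt 35.5 az 88.3 103 mean [0.5539 0.0232 0.0639]
scene orange 150 med [ 0.5584 -0.0797  0.062 ] rect [ 0.5535 -0.0841] [0.0451 0.039 ] 41.1 z [0.0503 0.0733]
  normal [ 0.072 -0.457  0.887] tilt 27.6 az -81.0 93 mean [ 0.5537 -0.0862  0.0606]
scene boxall 2781 med [ 0.5748 -0.0381  0.0525] rect [ 0.6258 -0.038 ] [0.1815 0.3096] 85.5 z [0.0164 0.0748]
scene ridge 427 med [ 0.5572 -0.0326  0.0719] rect [ 0.6289 -0.0357] [0.0967 0.3052] 86.3 z [0.068
[... 858 characters left out ...]
6 -0.792  0.563] tilt 55.7 az -106.6 81 mean [5.467e-01 5.000e-04 6.610e-02]
side orange 352 med [ 0.5468 -0.0902  0.0582] rect [ 0.5474 -0.0903] [0.0396 0.0477] 80.7 z [0.0397 0.0719]
  normal [-0.021 -0.589  0.808] tilt 36.1 az -92.1 312 mean [ 0.5474 -0.0899  0.0588]
side boxall 3139 med [ 0.5445 -0.0778  0.052 ] rect [ 0.5456 -0.1127] [0.3325 0.1675] 87.2 z [0.0163 0.1058]
side ridge 617 med [ 0.548  -0.0397  0.0728] rect [ 0.5297 -0.1228] [0.2897 0.1477] 76.8 z [0.0682 0.1071]
side white 1902 med [ 0.5427 -0.0618  0.0523] rect [ 0.5498 -0.0354] [0.1674 0.1519] 0.1 z [0.0259 0.0747]
side base 3721 med [ 0.5414 -0.081   0.0418] rect [ 0.5497 -0.0327] [0.2055 0.1698] 88.5 z [0.0096 0.0743]
```

Run:
```python
import cv2,numpy as np
a=cv2.imread("pics/scene0.png");b=cv2.imread("pics/side0.png")
c=[cv2.resize(x,(400,300),interpolation=cv2.INTER_CUBIC) for x in(a[140:230,360:480],a[175:250,205:305],b[125:200,185:285],b[210:285,220:320])]
cv2.imwrite("pics/crops.png",np.vstack([np.hstack(c[:2]),np.hstack(c[2:])]))
```

```text
(no output)
```

View pics/crops.png

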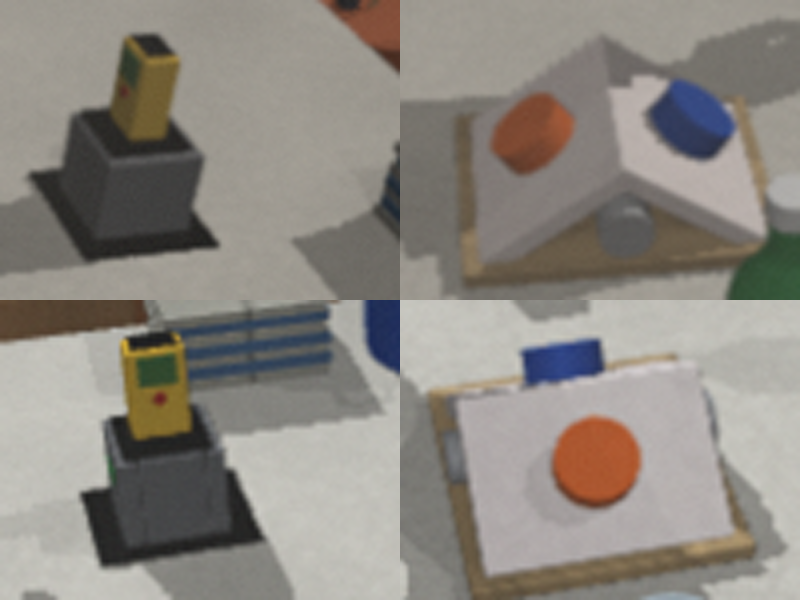

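The crops show the meter upright with its wide faces along x, the blue pad on +y and the orange pad on -y. I'll check the bystander positions and refine the boxing fit, then move.

Run:
```python
from h import *
A=[]
for n in("scene","side"):
    d=np.load(n+"0.npz"); P=d["P"]; A.append(P[d["z"]>0])
A=np.vstack(A)
# height map on 4cm grid, region y -.5..-.1
M=A[(A[:,0]>.25)&(A[:,0]<.85)&(A[:,1]>-.6)&(A[:,1]<.15)&(A[:,2]<.3)]
xs=np.arange(.25,.85,.04)
print("y\\x  "," ".join(f"{x*100:4.0f}" for x in xs))
for y in np.arange(-.5,.15,.04):
    print(f"{y:5.2f}"," ".join(f"{(M[(abs(M[:,0]-x)<.02)&(abs(M[:,1]-y)<.02)][:,2].max(initial=0)*1000):4.0f}" for x in xs))
# boxing model fit: roof planes + base rect, over x,y,yaw
B=A[(abs(A[:,0]-.55)<.075)&(abs(A[:,1]+.033)<.09)&(A[:,2]>.03)&(A[:,2]<.08)]
for s in(1,-1):
    n0=np.array([0,s*.574,.819]); c=np.array([.55,-.033,.076])
    r=(B-c)@n0; q=B[(abs(r)<.008)&((B[:,1]+.033)*s>.01)]
    for _ in range(3):
        cc=q.mean(0); nn=np.linalg.svd(q-cc,full_matrices=False)[2][2]; nn*=np.sign(nn[2]); q=q[abs((q-cc)@nn)<.003]
    print(s,len(q),nn.round(3),"az",np.degrees(np.arctan2(nn[1],nn[0])).round(2),"y at z=.076,x=.55:",cc[1]-(nn[2]*(.076-cc[2])+nn[0]*(.55-cc[0]))/nn[1])
    print(np.percentile(q,[1,99],axis=0).round(3))
```

```text
y\x     25   29   33   37   41   45   49   53   57   61   65   69   73   77   81
-0.50    0    0    0  104  104  103  103  104   17  111   16   16    4  115  115
-0.46    0    0   15  104  104  104  104  104  118  118  118   16    3  114  114
-0.42    3    3   16  104  104  103  104  105  118  222  118   16    3  115  114
-0.38    2    4   18  103  104  104  103  103  118  118  119    8    3  115  115
-0.34    2    3   17    9    9   90    9   55    9   43   27   17    2  114  114
-0.30    4    4   18   21   25   26   87  109  109   47   39   17    3    3    3
-0.26    4    3   17   20   24   25  105  109  108   45   16   17    3    2    3
-0.22    5    3   16   17   17   15   17   16   16   16   17   15    4    3    3
-0.18    4    3    4    3    2    3    3    2    4    3   12    5    3    4    4
-0.14    3    3    4    3    3   13   18   17   16   17   12    3    4    3    3
-0.10    2    3    3    3    3   14   44   69   68   46   14    3    4    3    3
-0.06    3    3    4    4    3   45   72   75   76   77   46    3    3    3    3
-0.02    4    4    5    3    3   51   78   78   77   77   51    3    3  111   90
 0.02    3    3    4    3    4   14   54   78   77   52   14    4  109  172  171
 0.06    3    3    3    4    4   14   26   53   52   25   13    3   62  171  128
 0.10    3    4    3    4    4    4    4    3    3    3    3    3    4    2    3
 0.14    3    5    2    3    4    3    3    3    3    3    3    4    4    3    3
1 538 [0.013 0.571 0.821] az 88.71 y at z=.076,x=.55: -0.03308854610430734
[[ 0.477 -0.023  0.03 ]
 [ 0.624  0.033  0.069]]
-1 1652 [-0.012 -0.574  0.819] az -91.2 y at z=.076,x=.55: -0.032170205685670146
[[ 0.476 -0.099  0.03 ]
 [ 0.623 -0.043  0.069]]
```

```bash
cat >> h.py <<'E'
def plan(p,Rt,p0=None,R0=None):
    s=bot.observe(); p0=np.array(s["position"]) if p0 is None else np.array(p0); R0=R.from_euler("xyz",s["tool_rot"]) if R0 is None else R0
    d=R0.inv().apply(np.array(p)-p0)/.2; w=(R0.inv()*Rt).as_rotvec()/(np.pi/2)
    print("row",np.r_[d,w].round(4)); return d,w
down=lambda yaw:R.from_euler("xyz",[180,0,yaw],degrees=True)
E
python3 -c "
from h import *
plan([.513,.358,.25],down(181.2))"
```

```text
row [-1.5124e+00 -3.8590e-01 -1.0500e-02 -6.0000e-04 -1.0000e-04 -3.0410e-01]
```

```bash
python3 -m inch '[[-0.3,-0.08,0,0,0,-0.06,1],[-0.6,-0.16,0,0,0,-0.12,1],[-0.9,-0.24,0,0,0,-0.2,1],[-1,-0.26,0,0,0,-0.304,1],[-1,-0.26,0,0,0,-0.304,1],[-1,-0.26,0,0,0,-0.304,1]]'; python3 -c "
from h import *
plan([.513,.358,.25],down(181.2)); print(bot.observe()['qpos'])"
```

```text
clock: 0.85
position: [0.4313, 0.4267, 0.2481]
tool_rot: [3.141, -0.001, -3.123]
force: [-0.7, -0.1, 0.1]
grip_width: 0.0852
finger_force: 0.0
row [-4.017e-01 -3.511e-01 -9.900e-03  1.000e-04 -5.000e-04 -1.400e-03]
[-0.79390609  0.49416906 -0.12003493  1.64653533  0.0665386   1.00527253
  0.65415038]
```

```bash
python3 -m inch '[[-0.2,-0.175,-0.01,0,0,0,1],[-0.402,-0.351,-0.01,0,0,0,1],[-0.402,-0.351,-0.01,0,0,0,1],[-0.402,-0.351,-0.01,0,0,0,1]]'
python3 - <<'E'
from h import *
f=grab("wrist"); save(f,"w1.png"); P=cloud(f); ok=f["z_map"]>0; A=P[ok]
s=bot.observe(); print(s["position"],s["tool_rot"])
def rep(k,Q):
    r=cv2.minAreaRect(Q[:,:2].astype(np.float32)); print(k,len(Q),np.round(r[0],4),np.round(r[1],4),round(r[2],2))
A=A[(abs(A[:,0]-.513)<.1)&(abs(A[:,1]-.358)<.1)]
T=A[(A[:,2]>.148)&(A[:,2]<.165)]; rep("top",T)
D=A[(A[:,2]>.06)&(A[:,2]<.09)]; rep("rim",D)
E
```

```text
clock: 1.35
position: [0.513, 0.3588, 0.2501]
tool_rot: [3.141, -0.001, -3.121]
force: [-0.3, 0.2, 0.4]
grip_width: 0.0858
finger_force: 0.0
[0.51269806 0.35910612 0.25021645] [ 3.14112255e+00 -6.70320909e-04 -3.11961250e+00]
top 2688 [0.5101 0.3623] [0.0451 0.0335] 1.46
rim 4806 [0.5113 0.3651] [0.0833 0.0842] 1.34
```

View pics/w1.png

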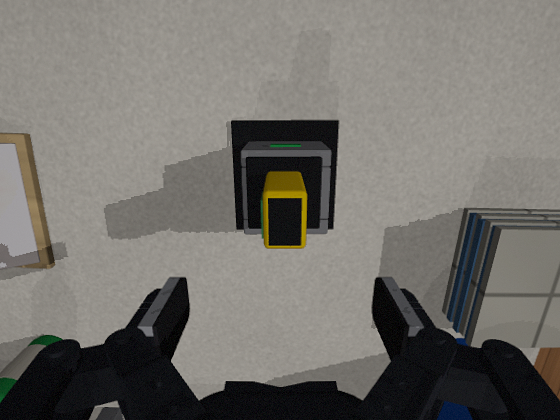

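The wrist view shows the meter top at (285,222), centred between the open fingers at (165,305) and (400,305), so I'll descend and grip.

```bash
python3 -m inch '[[0.006,0.005,0.25,0,0,0,1],[0.006,0.005,0.45,0,0,0,1],[0.006,0.005,0.615,0,0,0,1],[0.006,0.005,0.615,0,0,0,1],[0.006,0.005,0.615,0,0,0,1],[0.006,0.005,0.615,0,0,0,0],[0.006,0.005,0.615,0,0,0,0],[0.006,0.005,0.615,0,0,0,0],[0.006,0.005,0.615,0,0,0,0],[0.006,0.005,0.615,0,0,0,0],[0.006,0.005,0.615,0,0,0,0]]' 60
```

```text
clock: 2.78
position: [0.5131, 0.3588, 0.128]
tool_rot: [3.141, 0.001, -3.121]
force: [-1.1, 0.6, 6.9]
grip_width: 0.0315
finger_force: 59.8
```

```bash
python3 -m inch '[[0,0,-0.1,0,0,0,0],[0,0,-0.25,0,0,0,0],[0,0,-0.45,0,0,0,0],[0,0,-0.7,0,0,0,0],[0,0,-0.8,0,0,0,0],[0,0,-0.8,0,0,0,0],[0,0,-0.8,0,0,0,0]]'
python3 - <<'E'
from h import *
s=bot.observe(); R0=R.from_euler("xyz",s["tool_rot"]); p0=np.array(s["position"])
print(s["force"],s["moment"],s["qpos"])
# meter pose estimate in hand: yellow pixels in the side & scene views
for n in("scene","side"):
    f=grab(n); P=cloud(f); ok=f["z_map"]>0
    Q=P[ok&(np.linalg.norm(P-(p0-[0,0,.05]),axis=-1)<.15)]
    H=cv2.cvtColor(f["img"],cv2.COLOR_RGB2HSV).astype(int)
    m=ok&(np.linalg.norm(P-p0,axis=-1)<.15)&(H[...,0]>18)&(H[...,0]<32)&(H[...,1]>120)&(H[...,2]>70)
    Y=P[m]; print(n,len(Y),np.percentile(Y,[2,50,98],axis=0).round(4))
    save(f,n+"1.png")
# collar/nose points
    L=Q[Q[:,2]<np.percentile(Y[:,2],2)]; print(" below", len(L),np.percentile(L,[1,50,99],axis=0).round(4))
print("tcp",p0)
yaw=-1.2; Rb=R.from_euler("z",yaw,degrees=True)
for s_,nm in((1,"blue"),(-1,"orange")):
    n=Rb.apply([0,s_*np.sin(np.radians(35)),np.cos(np.radians(35))])
    o=np.array([.55,-.0327,.076])+Rb.apply([0,s_*.055*np.cos(np.radians(35)),-.055*np.sin(np.radians(35))])
    print(nm,"face",o.round(4),n.round(3))
E
```

```text
clock: 3.65
position: [0.5124, 0.3582, 0.2859]
tool_rot: [-3.14, -0.001, -3.121]
force: [0.9, -0.1, -2.8]
grip_width: 0.0312
finger_force: 60.4
[ 0.86707226 -0.14143073 -2.79645787] [-0.00918024 -0.01207903  0.00564061] [-0.63709219  0.48898629 -0.10017295  1.55135797  0.05246584  1.10571622
  0.84234724]
scene 400 [[0.5064 0.3414 0.2437]
 [0.5324 0.3532 0.2762]
 [0.536  0.3709 0.3139]]
 below 493 [[0.4813 0.3225 0.1742]
 [0.5261 0.3478 0.2238]
 [0.5467 0.3905 0.2422]]
side 246 [[0.4877 0.3371 0.2393]
 [0.5014 0.3429 0.2627]
 [0.5323 0.3493 0.3127]]
 below 327 [[0.476  0.322  0.1732]
 [0.5088 0.3422 0.2161]
 [0.5448 0.3885 0.2391]]
tcp [0.51239832 0.35815141 0.2859425 ]
blue face [0.5509 0.0123 0.0445] [0.012 0.573 0.819]
orange face [ 0.5491 -0.0777  0.0445] [-0.012 -0.573  0.819]
```

```bash
cat >> h.py <<'E'
Rb=R.from_euler("z",-1.2,degrees=True)
def face(s_): 
    c,s=np.cos(np.radians(35)),np.sin(np.radians(35))
    return np.array([.55,-.0327,.076])+Rb.apply([0,s_*.055*c,-.055*s]), Rb.apply([0,s_*s,c])
def pose(s_,dist):
    o,n=face(s_); Rt=Rb*R.from_euler("x",-35*s_,degrees=True)*down(180); return o+np.array([.001,0,0])+n*dist,Rt
E
python3 -c "
from h import *
p,q=pose(1,.24);print(p,q.as_matrix()[:,2]); plan(p,q)"
```

```text
[0.55482643 0.14997164 0.24104979] [-0.01201208 -0.57345064 -0.81915204]
row [-0.1908 -1.0449  0.2249  0.388   0.007   0.026 ]
```

```bash
python3 -m inch '[[-0.03,-0.15,0,0.03,0,0,0],[-0.08,-0.35,0.05,0.1,0,0.01,0],[-0.12,-0.55,0.1,0.18,0,0.02,0],[-0.16,-0.75,0.15,0.26,0.004,0.026,0],[-0.18,-0.9,0.2,0.33,0.007,0.026,0],[-0.19,-1.0,0.22,0.388,0.007,0.026,0],[-0.19,-1.0,0.22,0.388,0.007,0.026,0],[-0.19,-1.0,0.22,0.388,0.007,0.026,0],[-0.19,-1.0,0.22,0.388,0.007,0.026,0]]'; python3 -c "
from h import *
print(bot.observe()['qpos'].round(2) if hasattr(bot.observe()['qpos'],'round') else bot.observe()['qpos'])
p,q=pose(1,.145);print(p); plan(p,q)"
```

```text
clock: 4.88
position: [0.5552, 0.1596, 0.2438]
tool_rot: [-2.534, 0.002, 3.121]
force: [0.9, 0.4, -2.9]
grip_width: 0.0313
finger_force: 60.3
[-0.7   0.63  0.11  1.58  0.43  1.33  0.75]
[0.55368528 0.09549382 0.16323034]
row [ 0.0017 -0.033   0.5137  0.0021  0.0013 -0.001 ]
```

```bash
python3 -m inch '[[0,-0.02,0.15,0.002,0,0,0],[0,-0.033,0.3,0.002,0,0,0],[0.002,-0.033,0.42,0.002,0,0,0],[0.002,-0.033,0.5,0.002,0,0,0],[0.002,-0.033,0.514,0.002,0,0,0],[0.002,-0.033,0.514,0.002,0,0,0],[0.002,-0.033,0.514,0.002,0,0,0],[0.002,-0.033,0.514,0.002,0,0,0]]'
python3 - <<'E'
from h import *
p,q=pose(1,.145);plan(p,q); s=bot.observe(); print(np.dot(s["force"],face(1)[1]))
f=grab("scene"); P=cloud(f); save(f,"scene2.png")
p0=np.array(s["position"]); a=R.from_euler("xyz",s["tool_rot"]).as_matrix()
m=(f["z_map"]>0); H=cv2.cvtColor(f["img"],cv2.COLOR_RGB2HSV).astype(int)
L=(P-p0)@a
y=m&(abs(L).max(-1)<.1)&(H[...,0]>18)&(H[...,0]<32)&(H[...,1]>120)&(H[...,2]>60)
Q=L[y]; print(len(Q),np.percentile(Q,[2,50,98],axis=0).round(4)); 
near=Q[Q[:,0]<np.percentile(Q[:,0],40)]
c=near.mean(0); nn=np.linalg.svd(near-c,full_matrices=False)[2]; print(nn.round(3))
b=cv2.imread("pics/scene2.png"); cv2.imwrite("pics/c2.png",cv2.resize(b[90:255,200:420],(800,600),interpolation=cv2.INTER_CUBIC))
E
```

```text
clock: 5.88
position: [0.5536, 0.0955, 0.1631]
tool_rot: [-2.529, 0.002, 3.121]
force: [-0.2, 0.3, -2.3]
grip_width: 0.0315
finger_force: 60.3
row [-0.0007 -0.0003 -0.0004 -0.0008  0.0014 -0.0006]
-1.6941994306712822
402 [[-0.0237 -0.0165 -0.0273]
 [-0.0198 -0.0059  0.0103]
 [ 0.0081  0.0119  0.0423]]
[[-0.002  0.007  1.   ]
 [ 0.004  1.    -0.007]
 [-1.     0.004 -0.002]]
```

View pics/c2.png

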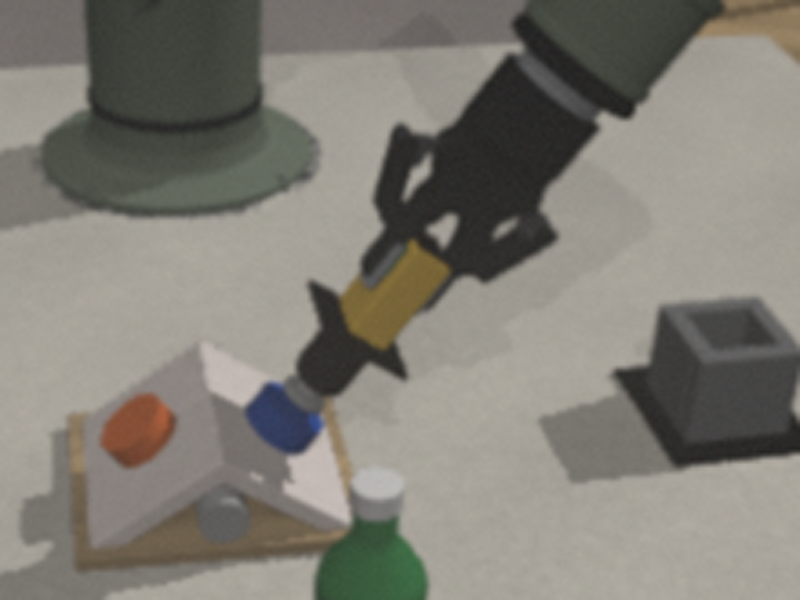

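The crop shows the meter held square with its steel head at (300,390), just above the blue pad at (285,415). I'll approach slowly by touch.

```bash
cat >> h.py <<'E'
def fn(s_,k=5):
    n=face(s_)[1]; v=[]
    for _ in range(k): bot.grab_frame("wrist"); v.append(np.dot(bot.observe()["force"],n))
    o=face(s_)[0]; s=bot.observe(); print("Fn",np.mean(v).round(2),"sd",np.std(v).round(2),"dist",np.dot(np.array(s["position"])-o,n).round(5),"clock",s["clock"])
E
python3 -c "
from h import *
fn(1,8)"
python3 -m inch '[[0,0,0.01,0,0,0,0],[0,0,0.02,0,0,0,0],[0,0,0.03,0,0,0,0],[0,0,0.035,0,0,0,0],[0,0,0.035,0,0,0,0],[0,0,0.035,0,0,0,0]]'; python3 -c "
from h import *
fn(1)"
```

```text
Fn -2.41 sd 0.31 dist 0.14437 clock 6.325
clock: 7.08
position: [0.5533, 0.091, 0.1571]
tool_rot: [-2.529, 0.002, 3.121]
force: [0.3, -0.7, -2.7]
grip_width: 0.0316
finger_force: 60.3
Fn -2.39 sd 0.35 dist 0.13742 clock 7.325
```

```bash
python3 -m inch '[[0,0,0.005,0,0,0,0],[0,0,0.01,0,0,0,0],[0,0,0.015,0,0,0,0],[0,0,0.015,0,0,0,0],[0,0,0.015,0,0,0,0]]'|grep force; python3 -c "
from h import *
fn(1)"
```

```text
force: [-0.4, 1.4, 0.0]
finger_force: 60.5
Fn 0.13 sd 0.28 dist 0.13443 clock 8.2
```

```bash
python3 -m inch '[[0,0,0.005,0,0,0,0],[0,0,0.01,0,0,0,0],[0,0,0.01,0,0,0,0],[0,0,0.01,0,0,0,0]]'|grep force; python3 -c "
from h import *
fn(1)"
```

```text
force: [-0.3, 1.3, 0.8]
finger_force: 60.8
Fn 2.18 sd 0.47 dist 0.13242 clock 8.95
```

```bash
python3 -m inch '[[0,0,0.005,0,0,0,0],[0,0,0.01,0,0,0,0],[0,0,0.012,0,0,0,0],[0,0,0.012,0,0,0,0],[0,0,0.012,0,0,0,0],[0,0,0.012,0,0,0,0],[0,0,0.012,0,0,0,0],[0,0,0.012,0,0,0,0],[0,0,0.012,0,0,0,0],[0,0,0.012,0,0,0,0],[0,0,0.012,0,0,0,0],[0,0,0.012,0,0,0,0],[0,0,0.012,0,0,0,0],[0,0,0.012,0,0,0,0],[0,0,0.012,0,0,0,0],[0,0,0.012,0,0,0,0],[0,0,0.012,0,0,0,0]]'|grep -v grip
python3 - <<'E'
from h import *
fn(1,10)
s=bot.observe(); a=R.from_euler("xyz",s["tool_rot"]).as_matrix(); o,n=face(1)
print("angle",np.degrees(np.arccos(-a[:,2]@n)),"tcp in face", (Rb*R.from_euler("x",-35,degrees=True)).inv().apply(np.array(s["position"])-o).round(4))
f=grab("side"); save(f,"side2.png"); f2=grab("scene"); 
A=cv2.resize(f["img"][100:280,180:330,::-1],(400,480)); B=cv2.resize(f2["img"][130:250,210:310,::-1],(400,480)); cv2.imwrite("pics/c3.png",np.hstack([A,B]))
E
```

```text
clock: 11.08
position: [0.5532, 0.0868, 0.151]
tool_rot: [-2.529, 0.002, 3.121]
force: [-0.3, 2.9, 4.3]
finger_force: 61.1
Fn 4.27 sd 0.51 dist 0.13001 clock 11.575
angle 0.13345914931287686 tcp in face [ 7.0e-04 -1.0e-04  1.3e-01]
```

View pics/c3.png

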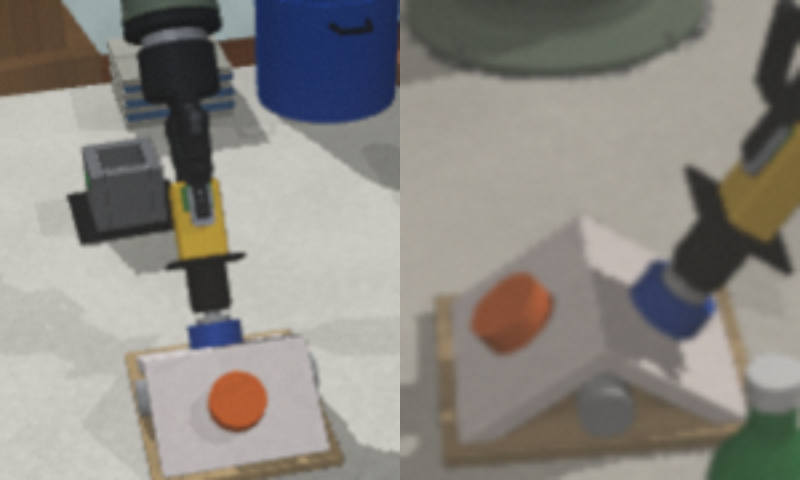

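The left panel shows the head at (213,318) on the blue pad, centre (216,330), about 3 mm toward -x. It's square and held at about 6.7 N for over 2 s. I'll back off and go over the ridge.

```bash
python3 -m inch '[[0,0,-0.05,0,0,0,0],[0,0,-0.2,0,0,0,0],[0,0,-0.45,0,0,0,0],[0,0,-0.65,0,0,0,0],[0,0,-0.7,0,0,0,0],[0,0,-0.7,0,0,0,0]]'|grep pos; python3 -c "
from h import *
p,q=pose(-1,.25); v=Rb*down(180)
plan([.553,-.033,.31],v); plan(p+[.002,0,0],q)
plan(p+[.002,0,0],q,[.553,-.033,.31],v)"
```

```text
position: [0.5545, 0.167, 0.2652]
row [-1.370e-02 -9.465e-01  3.922e-01 -3.903e-01  9.000e-04 -3.000e-04]
row [-1.3400e-02 -1.5411e+00  1.1819e+00 -7.7920e-01  1.0000e-03 -1.0000e-04]
row [ 0.     -0.9407  0.3038 -0.3889  0.      0.    ]
```

```bash
python3 -m inch '[[0,-0.2,0.06,-0.08,0,0,0],[0,-0.4,0.14,-0.17,0,0,0],[-0.005,-0.62,0.24,-0.26,0,0,0],[-0.01,-0.82,0.33,-0.34,0,0,0],[-0.014,-0.946,0.392,-0.39,0,0,0],[-0.014,-0.946,0.392,-0.39,0,0,0],[-0.014,-0.946,0.392,-0.39,0,0,0]]'|grep -v grip; python3 -c "
from h import *
p,q=pose(-1,.25)
plan(p+[.002,0,0],q); print(bot.observe()['qpos'])"
```

```text
clock: 13.3
position: [0.5525, -0.033, 0.309]
tool_rot: [-3.141, -0.001, 3.12]
force: [1.0, 0.9, -3.9]
finger_force: 61.3
row [-3.500e-03 -9.404e-01  2.997e-01 -3.894e-01 -1.000e-04 -7.000e-04]
[-0.07611852  0.34607114  0.03742213  1.71824411 -0.01349276  1.07810168
  1.51430964]
```

```bash
python3 -m inch '[[0,-0.2,0.05,-0.08,0,0,0],[0,-0.4,0.11,-0.17,0,0,0],[-0.002,-0.62,0.19,-0.26,0,0,0],[-0.003,-0.82,0.26,-0.34,0,0,0],[-0.003,-0.94,0.3,-0.389,0,0,0],[-0.003,-0.94,0.3,-0.389,0,0,0],[-0.003,-0.94,0.3,-0.389,0,0,0],[-0.003,-0.94,0.3,-0.389,0,0,0]]'|grep -v grip; python3 -c "
from h import *
p,q=pose(-1,.145)
plan(p+[.002,0,0],q); print(bot.observe()['qpos'])"
```

```text
clock: 14.3
position: [0.5505, -0.2189, 0.2506]
tool_rot: [2.531, 0.002, 3.123]
force: [0.4, -0.4, -2.7]
finger_force: 61.5
row [ 7.000e-03 -1.280e-02  5.242e-01 -2.000e-04  1.000e-04  2.100e-03]
[ 0.56747844  0.65711848 -0.04306919  1.50204074 -0.51313603  1.34095057
  2.29356856]
```

```bash
python3 -m inch '[[0,-0.013,0.15,0,0,0,0],[0,-0.013,0.3,0,0,0,0],[0.004,-0.013,0.42,0,0,0,0],[0.006,-0.013,0.5,0,0,0.002,0],[0.006,-0.013,0.524,0,0,0.002,0],[0.006,-0.013,0.524,0,0,0.002,0],[0.006,-0.013,0.524,0,0,0.002,0],[0.006,-0.013,0.524,0,0,0.002,0]]'|grep -v grip; python3 -c "
from h import *
p,q=pose(-1,.145)
plan(p+[.002,0,0],q); fn(-1,8)"
```

```text
clock: 15.3
position: [0.5503, -0.1631, 0.1633]
tool_rot: [2.531, 0.001, 3.118]
force: [0.8, -0.5, -3.0]
finger_force: 61.5
row [ 0.0004  0.0088  0.0064 -0.0002  0.0014 -0.0014]
Fn -2.51 sd 0.47 dist 0.14566 clock 15.7
```

```bash
python3 -m inch '[[0,0,0.01,0,0,0,0],[0,0,0.02,0,0,0,0],[0,0,0.03,0,0,0,0],[0,0,0.04,0,0,0,0],[0,0,0.045,0,0,0,0],[0,0,0.045,0,0,0,0],[0,0,0.045,0,0,0,0]]'|grep force; python3 -c "
from h import *
fn(-1)"
```

```text
force: [0.1, 0.3, -2.1]
finger_force: 61.5
Fn -2.22 sd 0.5 dist 0.13671 clock 16.825
```

```bash
python3 -m inch '[[0,0.008,0.005,0,0,0,0],[0,0.008,0.01,0,0,0,0],[0,0.008,0.015,0,0,0,0],[0,0.008,0.015,0,0,0,0],[0,0.008,0.015,0,0,0,0]]'|grep force; python3 -c "
from h import *
fn(-1)"
```

```text
force: [0.3, -0.8, -2.7]
finger_force: 61.5
Fn -2.97 sd 0.65 dist 0.13368 clock 17.7
```

```bash
python3 -m inch '[[0,0,0.005,0,0,0,0],[0,0,0.01,0,0,0,0],[0,0,0.015,0,0,0,0],[0,0,0.015,0,0,0,0],[0,0,0.015,0,0,0,0]]'|grep force; python3 -c "
from h import *
fn(-1)"
```

```text
force: [-0.7, -1.6, -0.4]
finger_force: 61.7
Fn 0.82 sd 0.73 dist 0.13072 clock 18.575
```

```bash
python3 -m inch '[[0,0,0.005,0,0,0,0],[0,0,0.01,0,0,0,0],[0,0,0.017,0,0,0,0],[0,0,0.017,0,0,0,0],[0,0,0.017,0,0,0,0],[0,0,0.017,0,0,0,0],[0,0,0.017,0,0,0,0],[0,0,0.017,0,0,0,0],[0,0,0.017,0,0,0,0],[0,0,0.017,0,0,0,0],[0,0,0.017,0,0,0,0],[0,0,0.017,0,0,0,0],[0,0,0.017,0,0,0,0],[0,0,0.017,0,0,0,0],[0,0,0.017,0,0,0,0],[0,0,0.017,0,0,0,0],[0,0,0.017,0,0,0,0]]'|grep -v grip
python3 - <<'E'
from h import *
fn(-1,10)
s=bot.observe(); a=R.from_euler("xyz",s["tool_rot"]).as_matrix(); o,n=face(-1)
print("angle",np.degrees(np.arccos(-a[:,2]@n)),"tcp in face", (Rb*R.from_euler("x",35,degrees=True)).inv().apply(np.array(s["position"])-o).round(4))
f=grab("side"); f2=grab("scene"); 
A=cv2.resize(f["img"][130:310,180:330,::-1],(400,480)); B=cv2.resize(f2["img"][130:250,190:290,::-1],(400,480)); cv2.imwrite("pics/c4.png",np.hstack([A,B]))
E
```

```text
clock: 20.7
position: [0.5505, -0.1507, 0.1487]
tool_rot: [2.531, -0.0, 3.118]
force: [0.4, -3.8, 2.7]
finger_force: 62.2
Fn 4.33 sd 0.22 dist 0.12726 clock 21.2
angle 0.08152543554988556 tcp in face [3.000e-03 1.000e-04 1.273e-01]
```

View pics/c4.png

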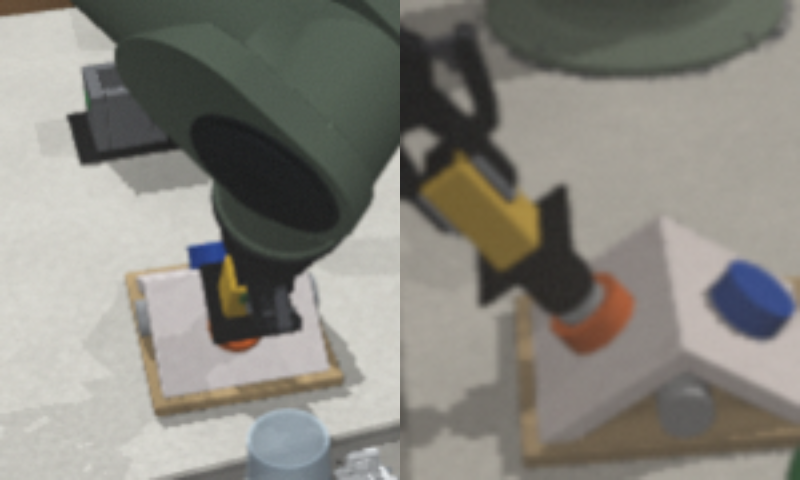

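The right panel shows the head centred on the orange pad at (595,310), held square at about 6.8 N for over 2 s. Now back to the dock.

```bash
python3 -m inch '[[0,0,-0.05,0,0,0,0],[0,0,-0.2,0,0,0,0],[0,0,-0.45,0,0,0,0],[0,0,-0.65,0,0,0,0],[0,0,-0.7,0,0,0,0],[0,0,-0.7,0,0,0,0]]'|grep pos; python3 -c "
from h import *
plan([.54,-.04,.31],down(180))"
```

```text
position: [0.5484, -0.2305, 0.263]
row [ 0.0643  0.9139  0.3537  0.3893  0.0041 -0.0144]
```

```bash
python3 -m inch '[[0.01,0.2,0.05,0.08,0,0,0],[0.02,0.4,0.12,0.17,0,0,0],[0.04,0.62,0.21,0.26,0,0,0],[0.05,0.82,0.3,0.34,0,-0.01,0],[0.064,0.914,0.354,0.389,0.004,-0.014,0],[0.064,0.914,0.354,0.389,0.004,-0.014,0],[0.064,0.914,0.354,0.389,0.004,-0.014,0]]'|grep pos; python3 -c "
from h import *
plan([.513,.15,.295],down(181.2)); plan([.513,.3588,.285],down(181.2))"
```

```text
position: [0.5397, -0.0403, 0.3092]
row [ 1.334e-01  9.512e-01  7.190e-02  4.000e-04 -9.000e-04 -1.350e-02]
row [ 1.3360e-01  1.9952e+00  1.2250e-01  4.0000e-04 -9.0000e-04 -1.3500e-02]
```

```bash
python3 -m inch '[[0.03,0.2,0.02,0,0,0,0],[0.06,0.45,0.04,0,0,-0.01,0],[0.1,0.7,0.06,0,0,-0.0135,0],[0.134,0.95,0.07,0,0,-0.0135,0],[0.134,1,0.07,0,0,-0.0135,0],[0.134,1,0.07,0,0,-0.0135,0]]'|grep pos; python3 -c "
from h import *
plan([.513,.3588,.285],down(181.2))"
```

```text
position: [0.5138, 0.1587, 0.2956]
row [-1.5800e-02  1.0002e+00  5.2500e-02 -3.0000e-04 -4.0000e-04 -9.0000e-04]
```

```bash
python3 -m inch '[[0,0.2,0.02,0,0,0,0],[-0.01,0.45,0.04,0,0,0,0],[-0.016,0.7,0.05,0,0,0,0],[-0.016,0.9,0.052,0,0,0,0],[-0.016,1,0.052,0,0,0,0],[-0.016,1,0.052,0,0,0,0],[-0.016,1,0.052,0,0,0,0],[-0.016,1,0.052,0,0,0,0]]'|grep -v grip
python3 - <<'E'
from h import *
s=bot.observe(); p0=np.array(s["position"]); plan([.5131,.3588,.285],down(181.2))
def rep(k,Q):
    r=cv2.minAreaRect(Q[:,:2].astype(np.float32)); print(k,len(Q),np.round(r[0],4),np.round(r[1],4),round(r[2],2))
ims=[]
for n in("scene","side"):
    f=grab(n); P=cloud(f); ok=(f["z_map"]>0)&(np.hypot(P[...,0]-.513,P[...,1]-.36)<.1); Q=P[ok]
    rep(n+" dockrim",Q[(Q[:,2]>.070)&(Q[:,2]<.082)])
    rep(n+" collar",Q[(Q[:,2]>.231)&(Q[:,2]<.2415)])
    rep(n+" nose",Q[(Q[:,2]>.192)&(Q[:,2]<.226)]); rep(n+" head",Q[(Q[:,2]>.168)&(Q[:,2]<.186)])
    d=P[ok&(P[...,2]>.19)&(P[...,2]<.226)]; A=np.c_[d[:,2],np.ones(len(d))]; print(np.linalg.lstsq(A,d[:,:2],rcond=None)[0][0].round(3))
    v,u=np.where(ok); ims.append(cv2.resize(f["img"][v.min()-20:v.max()+10,u.min()-10:u.max()+10,::-1],(400,500)))
cv2.imwrite("pics/c5.png",np.hstack(ims))
E
```

```text
clock: 24.68
position: [0.5135, 0.3581, 0.286]
tool_rot: [-3.141, 0.001, -3.123]
force: [-0.9, -0.1, -2.8]
finger_force: 61.7
row [ 0.0019  0.0037  0.0051 -0.0003  0.0005 -0.0017]
scene dockrim 404 [0.5131 0.3631] [0.0889 0.088 ] 0.26
scene collar 220 [0.5129 0.3568] [0.0703 0.0704] 89.13
scene nose 179 [0.5223 0.3541] [0.0415 0.0224] 71.49
scene head 63 [0.5163 0.356 ] [0.0294 0.0303] 57.72
[0.044 0.049]Traceback (most recent call last):
  File "<stdin>", line 12, in <module>
cv2.error: OpenCV(4.12.0) /io/opencv/modules/imgproc/src/resize.cpp:4208: error: (-215:Assertion failed) !ssize.empty() in function 'resize'
```

Run:
```python
from h import *
def rep(k,Q):
    r=cv2.minAreaRect(Q[:,:2].astype(np.float32)); print(k,len(Q),np.round(r[0],4),np.round(r[1],4),round(r[2],2),Q.max(0)[:2],Q.min(0)[:2])
for n in("side","wrist"):
    f=grab(n); P=cloud(f); ok=(f["z_map"]>0)&(np.hypot(P[...,0]-.513,P[...,1]-.36)<.1); Q=P[ok]
    for k,a,b in(("rim",.070,.082),("foot",-.003,.006),("collar",.231,.2415),("nose",.192,.226)):
        q=Q[(Q[:,2]>a)&(Q[:,2]<b)]
        if k=="foot":
            I=f["img"].max(-1); q=P[ok&(abs(P[...,2])<.006)&(I<50)]
        if len(q)>5: rep(n+" "+k,q)
```

```text
side rim 244 [0.5133 0.3609] [0.0847 0.0902] 2.02 [0.555818   0.40655515] [0.47083008 0.31487134]
side foot 255 [0.5128 0.3576] [0.1239 0.1183] 1.84 [0.57493801 0.41872287] [0.44946905 0.29926462]
side collar 159 [0.5113 0.3554] [0.071  0.0706] 1.64 [0.54767229 0.38986609] [0.47518436 0.31939962]
side nose 142 [0.5108 0.3469] [0.0224 0.0398] 84.33 [0.53154212 0.35997769] [0.49196606 0.33543481]
wrist rim 2244 [0.4941 0.3648] [0.0488 0.0841] 1.09 [0.51902629 0.40700586] [0.46891169 0.32263111]
wrist foot 3765 [0.4929 0.3643] [0.0894 0.1188] 1.15 [0.53841656 0.42430936] [0.4471231  0.30446627]
wrist collar 5726 [0.5012 0.3596] [0.0508 0.0705] 1.09 [0.52715017 0.39490061] [0.4752575  0.32409265]
```

```bash
python3 -m inch '[[-0.005,0.027,0,0,0,0,0],[-0.005,0.027,0.1,0,0,0,0],[-0.005,0.027,0.25,0,0,0,0],[-0.005,0.027,0.35,0,0,0,0],[-0.005,0.027,0.4,0,0,0,0],[-0.005,0.027,0.45,0,0,0,0],[-0.005,0.027,0.5,0,0,0,0],[-0.005,0.027,0.53,0,0,0,0],[-0.005,0.027,0.56,0,0,0,0],[-0.005,0.027,0.59,0,0,0,0],[-0.005,0.027,0.6,0,0,0,0],[-0.005,0.027,0.6,0,0,0,0]]'|grep -v grip
```

```text
clock: 26.32
position: [0.5138, 0.365, 0.1658]
tool_rot: [-3.141, 0.001, -3.121]
force: [-0.3, -0.6, -3.2]
finger_force: 61.8
```

```bash
python3 -m inch '[[0,0,0.03,0,0,0,0],[0,0,0.06,0,0,0,0],[0,0,0.09,0,0,0,0],[0,0,0.12,0,0,0,0],[0,0,0.145,0,0,0,0],[0,0,0.165,0,0,0,0],[0,0,0.175,0,0,0,0],[0,0,0.18,0,0,0,0],[0,0,0.18,0,0,0,0]]'|grep -v grip
```

```text
clock: 27.45
position: [0.5138, 0.3651, 0.1299]
tool_rot: [-3.142, 0.001, -3.121]
force: [-0.3, -0.2, -2.9]
finger_force: 61.8
```

Nothing touching yet. I'll lower another 1.5 mm or so.

```bash
python3 -m inch '[[0,0,0.004,0,0,0,0],[0,0,0.008,0,0,0,0],[0,0,0.008,0,0,0,0]]'|grep -v grip; python3 -m inch '[[0,0,0.002,0,0,0,0],[0,0,0.004,0,0,0,0],[0,0,0.004,0,0,0,0]]'|grep -v grip
```

```text
clock: 27.82
position: [0.5138, 0.365, 0.1282]
tool_rot: [-3.141, 0.0, -3.121]
force: [-0.5, 0.1, -3.2]
finger_force: 61.8
clock: 28.2
position: [0.5138, 0.3651, 0.128]
tool_rot: [3.142, 0.001, -3.121]
force: [-3.7, -3.1, 7.8]
finger_force: 63.1
```

The collar is on the rim. Release, then go straight up.

```bash
python3 -m inch '[[0,0,0,0,0,0,0.3],[0,0,0,0,0,0,0.6],[0,0,0,0,0,0,1],[0,0,0,0,0,0,1],[0,0,0,0,0,0,1],[0,0,0,0,0,0,1],[0,0,0,0,0,0,1],[0,0,0,0,0,0,1]]'; python3 -m inch '[[0,0,-0.1,0,0,0,1],[0,0,-0.3,0,0,0,1],[0,0,-0.55,0,0,0,1],[0,0,-0.75,0,0,0,1],[0,0,-0.8,0,0,0,1],[0,0,-0.8,0,0,0,1],[0,0,-0.8,0,0,0,1]]'
python3 - <<'E'
from h import *
def rep(k,Q):
    r=cv2.minAreaRect(Q[:,:2].astype(np.float32)); print(k,len(Q),np.round(r[0],4),np.round(r[1],4),round(r[2],2),"z",np.median(Q[:,2]).round(4))
ims=[]
for n,w in(("scene",(140,230,350,460)),("side",(115,205,180,290))):
    f=grab(n); P=cloud(f); ok=(f["z_map"]>0)&(np.hypot(P[...,0]-.513,P[...,1]-.36)<.1); Q=P[ok]
    rep(n+" top",Q[(Q[:,2]>.148)&(Q[:,2]<.165)]); rep(n+" rim",Q[(Q[:,2]>.070)&(Q[:,2]<.09)])
    ims.append(cv2.resize(f["img"][w[0]:w[1],w[2]:w[3],::-1],(400,330)))
cv2.imwrite("pics/c5.png",np.hstack(ims))
E
```

```text
clock: 29.2
position: [0.5138, 0.365, 0.1274]
tool_rot: [-3.141, 0.001, -3.121]
force: [-0.0, 0.5, 0.2]
grip_width: 0.0855
finger_force: 0.0
clock: 30.08
position: [0.5133, 0.3648, 0.286]
tool_rot: [-3.14, -0.001, -3.121]
force: [-0.1, 0.5, 0.4]
grip_width: 0.0852
finger_force: 0.0
scene top 129 [0.5153 0.3636] [0.0452 0.0315] 0.61 z 0.1551
scene rim 446 [0.5136 0.3621] [0.0864 0.0852] 2.01 z 0.0799
side top 96 [0.5126 0.362 ] [0.0458 0.0321] 0.7 z 0.1544
side rim 320 [0.5135 0.3578] [0.0848 0.0878] 1.54 z 0.0781
```

View pics/c5.png

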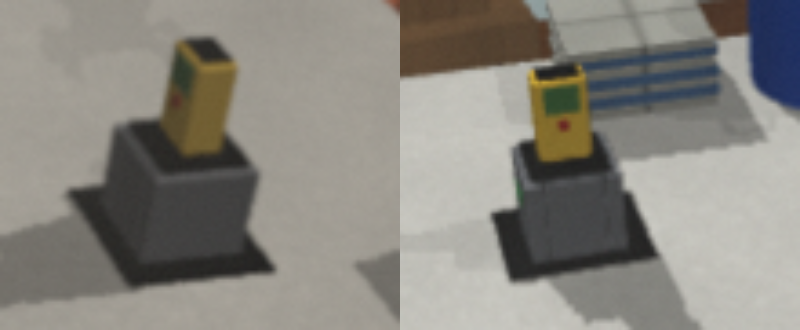

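Both panels show the meter upright in the dock, collar on the rim, at (200,95) and (560,110), with the gripper clear. Handing in.

```bash
python3 -c "
from workcell import bot
print(bot.job_done())"
```

```text
the job is handed in; nothing more can be done
None
```

I handed the job in at about 30 s of the 72 s allowed: the head was held at about 6.7 N for around 2 s on the blue pad and then the orange one, and the meter is back upright in its dock and released, but no verdict came back.

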